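Dock the cable test module and start the test by its keys

ROBOT

A 7-joint arm with a two-finger parallel gripper is mounted at the origin on the work surface. World frame = base frame: x ahead of the robot, y to its left, z up, the work surface at z = 0. Lengths are in m, angles in rad, forces in N, time in s.
With the tool pointing down it reaches from about 0.4 to 0.85 m from the base axis. Payload 6.9 kg.
Tool frame: the origin (TCP) lies midway between the tips of the shut fingers; the grasp point (between the pads) lies behind it (ctrl.pinch_z is the z of the grasp point in the tool frame, in m); z points along the fingers, y is the line along which they close (so a half turn about z gives the same grasp; the last joint's range is limited). The gripper opens to 85 mm and grips with 20 to 120 N. Pads are 22 mm wide; open, the fingers measure 114 mm over their backs; the gripper's body (76 mm by 85 mm) begins 54 mm behind the grasp point. The pads swing forward as they close: fully open they stand 13 mm farther back than shut.
Start: joints at [1.304, 0.507, -0.238, 1.5, 0.126, 1.149, -0.155], TCP at [0.227, -0.582, 0.231] pointing down, gripper open.
Joint ranges: [-3.08, 3.08], [-0.24, 2.05], [-1.43, 1.35], [0, 2.5], [-1.52, 4.66], [0.17, 1.96], [-2.89, 2.89]. Speed limits (rad/s): [2.39, 2.39, 3.14, 3.14, 3.14, 3.14, 3.14].

INTERFACE

Orientations are given as a unit quaternion [w, x, y, z].
In Python, from station import ctrl, get_state, vision, ticket, models gives the robot as it stands. Calls block until the motion is done:
- ctrl.movep(position, orientation): joint-space move of the TCP to a pose.
- ctrl.movel(position, frame=None, max_speed=0.15): straight line of the TCP; frame=None keeps the orientation; max_speed is the mean speed in m/s.
- ctrl.set_joints(angles): joint-space move.
- ctrl.ungrasp() and ctrl.close_gripper(force=None): open the fingers fully, or close them until they stop; force is the grip in N (None keeps the last).
- ctrl.pause(seconds).
- ctrl.ik(position, orientation): joint angles nearest the present ones, or None.
- get_state(): the state.
- vision.grab_frame(name): name is "side" or "top" or "wrist"; returns (picture, depth): 384x512x3 uint8, blue, green, red; 384x512 float32, m along the optical axis (not along the pixel's ray), 0 where there is no reading.
- vision.camera_info(name): a dict with "mtx" (3x3 intrinsics, pixels), "dist_coeffs" ([k1, k2, p1, p2, k3] as OpenCV has them; the pictures are not rectified), "R" (3x3) and "t" (3): a world point X has camera coordinates R X + t; the wrist camera has in their place "hand_eye" (4x4, takes a point from camera to tool coordinates, whose origin is the TCP and whose axes are the flange's). Camera axes: x right, y down, z forward; pixel columns grow to the right and rows downward; lengths in m; the calibration is good to about 2 mm. A picture is of the moment at which its call begins: read the wrist's pose just before it. camera_info takes no time and is no camera call.
A pose or a line that the arm cannot do raises ctrl.Unreachable and nothing moves.
- ticket.close_job(): hands the job in; it is judged then, once.
Trained networks look in the newest picture that a camera, given by its name, has taken for a name from the list of things; names that differ only in an ending like _2 or _b are one class to them, and where a whole thing is asked for, a point or a joint stands for the part that bears it (a point fixed in the world has none). Each returns a list of dicts, best first, with "p" (0 to 1); they miss things now and then, are a little off and sometimes report something else, mostly with a low value. They report only what shows in the picture. A call takes as long as a camera call. They do not tell look-alikes from the thing itself.
- models.recognise(camera, target): "point" ([column, row] in pixels, amid what is visible of it).
- models.masks_of(camera, target): "mask" (384x512 bool, what is visible of it) and "point" ([column, row] in pixels, amid what is visible of it).
The state is a dict: "time": time; "qpos": joint angles; "qd": joint speeds; "tau": joint torques, N m; "tcp_pos": TCP position; "eef_rot": TCP orientation; "contact_force": force on the tool from outside, world axes, zero at the start; "wrist_torque": the same for the moment, N m; "width": finger opening in m; "gripper_force": force on a finger pad.
Only numpy, scipy, OpenCV 4.12 (cv2) and the standard library are available. Lean on these libraries where they do the work, as an engineer would, in place of code of your own. Each camera call takes 0.05 s, during which the arm holds its last target. There are 200 camera calls.

TASK

Lift the yellow test module by its ridge and lower it, without dropping it, fully onto the pegs of the grey dock. Then, one at a time, press the blue key, then the yellow, then the green all the way down, letting each spring back up before the next. Never press the red key, press nothing before the module is fully home, and leave the other things on the table where they lie.

Things in the scene. Friction and masses are not known exactly. Their poses are not given: they have to be found in the camera images.
- module: Test module, 0.3 to 0.65 kg: slab 130 (x) x 80 (y) x 34 mm, lower half black, upper half yellow, blue display strip at the -x end, black socket mouths in the +x end face; a carrying ridge on top. Origin: centre of its underside, z up. Three holes in the underside, 14 mm wide, 16 mm deep, at (x, y) = (-40, 0), (40, -22), (40, 22) mm: it fits only one way round.
- module_grip (a point): Point inside the module's black carrying ridge (80 mm long in x, 24 mm wide in y, from 34 to 64 mm above the underside): 54 mm above the underside, 10 mm below the ridge's top, 5 mm to +x of the module's centre. Axes as the module's. Grip the ridge here across y.
- dock: Dock, fixed, on the left or the right: grey base plate 20 mm thick, 210 x 110 mm (x from -90 to 120 mm), with a black connector block on its +x end (x from 84 to 120 mm, top 50 mm above the table, green window on top). Origin: on the table below the seat's centre; x points to the black block.
- dock_seat (a point): Seat centre on the dock plate's top, 20 mm above the table, axes as the dock's. Three steel pegs, 10 mm thick, tapered, stand 12 mm above the plate at (x, y) = (-40, 0), (40, -22), (40, 22) mm. A fully seated module has its origin here and its axes along these: socket end towards the black block, blue display end away from it.
- console: The key console, fixed: grey plate 156 x 156 x 12 mm carrying four black key blocks (64 x 64 x 30 mm) in a 2 x 2 square, 72 mm apart. Origin: centre of its underside on the table. Which colour stands where changes each time; it can stand on the left or the right.
- key_blue_top (a point): Centre of the blue round key's top face: 32 mm across, 56 mm above the table when up, 14 mm above its black block; it moves down with the key. Axes as the console's.
- key_yellow_top (a point): Centre of the yellow round key's top face: 32 mm across, 56 mm above the table when up, 14 mm above its black block; it moves down with the key. Axes as the console's.
- key_green_top (a point): Centre of the green round key's top face: 32 mm across, 56 mm above the table when up, 14 mm above its black block; it moves down with the key. Axes as the console's.
- key_red_top (a point): Centre of the red round key's top face: 32 mm across, 56 mm above the table when up, 14 mm above its black block; it moves down with the key. Axes as the console's.
- key_blue (a joint): Travel of the blue spring key: 0 up, 0.008 fully down; reaching the bottom takes about 5 N, and it springs back.
- key_yellow (a joint): Travel of the yellow spring key: 0 up, 0.008 fully down; reaching the bottom takes about 5 N, and it springs back.
- key_green (a joint): Travel of the green spring key: 0 up, 0.008 fully down; reaching the bottom takes about 5 N, and it springs back.
- key_red (a joint): Travel of the red spring key: 0 up, 0.008 fully down; reaching the bottom takes about 5 N, and it springs back.
- flag_blue (a joint): Indicator pin of the blue key: 7 mm white pin on the same block, 24 mm to +x and +y of the key's centre, standing 7 mm above the block at 0. A full press of the key pulls it down to about 0.007, nearly flush, where it stays as a record that this key has been pressed.
- flag_yellow (a joint): Indicator pin of the yellow key: 7 mm white pin on the same block, 24 mm to +x and +y of the key's centre, standing 7 mm above the block at 0. A full press of the key pulls it down to about 0.007, nearly flush, where it stays as a record that this key has been pressed.
- flag_green (a joint): Indicator pin of the green key: 7 mm white pin on the same block, 24 mm to +x and +y of the key's centre, standing 7 mm above the block at 0. A full press of the key pulls it down to about 0.007, nearly flush, where it stays as a record that this key has been pressed.
- flag_red (a joint): Indicator pin of the red key: 7 mm white pin on the same block, 24 mm to +x and +y of the key's centre, standing 7 mm above the block at 0. A full press of the key pulls it down to about 0.007, nearly flush, where it stays as a record that this key has been pressed.
- pliers: Bystander: crimping pliers with yellow handles, 190 mm long, 18 mm high, lying on the table. Origin below its middle.
- screwdriver: Bystander: red-handled screwdriver, 190 mm long, lying on the table. Origin near its middle.
- tape_roll: Bystander: blue tape roll, 90 mm across, 22 mm high, flat on the table. Origin: centre of underside.
- jar: Bystander: translucent whitish jar with a white lid, 70 mm across, 85 mm high. Origin: centre of underside.
- wall_plate: Bystander: white wall outlet plate, 86 x 86 mm, 14 mm high, flat on the table. Origin: centre of underside.
There are look-alikes about, which are no part of the job. What is shaped like the module but purple or turquoise is not meant.

How it is judged:
On the way, in this order (a step that is already met when the one before it is completed fails the run):
1. the module is seated fully on the dock (horizontal distance between module and dock_seat below 0.004 m and z of module in the frame of dock_seat between -0.003 and 0.003 m and angle between the x axis of module and the x axis of dock, either way round below 0.08 rad and angle between module's own z axis and vertical below 0.05 rad), for 0.2 s.
2. the blue key is pressed down, the other keys being up (value of joint key_blue above 0.0055 m and value of joint each of key_yellow, key_green, key_red below 0.003 m), for 0.05 s.
3. the yellow key is pressed down, the other keys being up (value of joint key_yellow above 0.0055 m and value of joint each of key_blue, key_green, key_red below 0.003 m), for 0.05 s.
4. the green key is pressed down, the other keys being up (value of joint key_green above 0.0055 m and value of joint each of key_blue, key_yellow, key_red below 0.003 m), for 0.05 s.
At the end, for the whole second after the job is handed in: Module flat and at rest on the dock plate (within 4 mm of the seat's centre, 3 mm of the plate, 0.08 rad in yaw, tilt under 0.05 rad); all four keys up (within 1.5 mm); blue, yellow and green indicator pins down (over 3.5 mm), red pin up (under 2 mm) (all of step 1 and linear speed of module below 0.02 m/s and value of joint each of flag_blue, flag_yellow, flag_green above 0.0035 m and value of joint flag_red below 0.002 m and value of joint each of key_blue, key_yellow, key_green, key_red below 0.0015 m); the robot touches nothing.
It fails at once if a key is pressed while the module is not fully seated (value of joint any of key_blue, key_yellow, key_green, key_red above 0.004 m and not (horizontal distance between module and dock_seat below 0.004 m and z of module in the frame of dock_seat between -0.003 and 0.003 m and angle between the x axis of module and the x axis of dock, either way round below 0.08 rad and angle between module's own z axis and vertical below 0.05 rad)).
It fails at once if a key is pressed out of turn (yellow before blue, green before yellow) or the red key is pressed ((value of joint key_yellow above 0.004 m and value of joint flag_blue below 0.0025 m) or (value of joint key_green above 0.004 m and value of joint flag_yellow below 0.0025 m) or value of joint key_red above 0.004 m).
It fails at once if two keys are pressed at once (value of joint each of key_blue, key_yellow above 0.003 m or value of joint each of key_blue, key_green above 0.003 m or value of joint each of key_blue, key_red above 0.003 m or value of joint each of key_yellow, key_green above 0.003 m or value of joint each of key_yellow, key_red above 0.003 m or value of joint each of key_green, key_red above 0.003 m).
It fails at once if the module is let go above the dock and drops onto it (contact force between the fingers and module below 0.05 N and z of module in the frame of dock_seat above 0.018 m and horizontal distance between module and dock_seat below 0.08 m).
It fails at once if a bystander (pliers, screwdriver, tape roll, jar, wall plate) is moved more than 30 mm (distance of any of pliers, screwdriver, tape_roll, jar, wall_plate from where it was at the start of the episode above 0.03 m).
It also fails if it takes over 58 s, if anything falls off the work surface, if the arm or the gripper's body presses on something with over 40 N, if the wrist force passes 120 N, or if a joint passes its speed limit or range.

## Working session

There is one attempt and no reset: what is moved stays moved. The work goes in short steps, each a Python script; the robot and the scene stay as the last script left them, time stands still between calls to the robot, and variables do not carry over. Pictures are saved under pics/ and viewed, at most 10 in all, crops included, and the job is handed in when it is done.

```bash
ls; mkdir -p pics; python3 - <<'E'
from station import ctrl,get_state,vision
import cv2,numpy as np
s=get_state();print(s['time'],s['tcp_pos'],s['eef_rot'],ctrl.pinch_z)
for n in ['side','top']:
    im,d=vision.grab_frame(n);cv2.imwrite(f'pics/{n}0.png',im);np.savez(f'{n}0.npz',im=im,d=d)
    c=vision.camera_info(n);print(n,c)
print(vision.camera_info('wrist'))
E
```

```text
pics
0.0 [ 0.22679563 -0.58187341  0.23039891] [-8.86821847e-04  9.82771678e-01  1.84821570e-01 -1.74772141e-04] -0.0187
side {'mtx': array([[368.12403505,   0.        , 248.67346638],
       [  0.        , 368.12403505, 192.70694057],
       [  0.        ,   0.        ,   1.        ]]), 'dist_coeffs': array([-0.0769053,  0.       ,  0.       ,  0.       ,  0.       ]), 'R': array([[-0.77372881, -0.63350775, -0.00341458],
       [-0.37889749,  0.46706911, -0.79892624],
       [ 0.50772081, -0.61685847, -0.60141933]]), 't': array([0.40148257, 0.25544819, 0.91797232])}
top {'mtx': array([[404.81960339,   0.        , 255.14041007],
       [  0.        , 404.81960339, 190.38674709],
       [  0.        ,   0.        ,   1.        ]]), 'dist_coeffs': array([-0.12532406,  0.        ,  0.        ,  0.        ,  0.        ]), 'R': array([[-0.01390956, -0.99987565, -0.00743005],
       [-0.99714945,  0.01442198, -0.07406068],
       [ 0.07415862,  0.00637872, -0.99722606]]), 't': array([0.02711997, 0.51159139, 1.35870253])}
{'mtx': array([[273.95865456,   0.        , 258.1560387 ],
       [  0.        , 273.95865456, 188.79451122],
       [  0.        ,   0.        ,   1.        ]]), 'dist_coeffs': array([-0.03735246,  0.        ,  0.        ,  0.        ,  0.        ]), 'hand_eye': array([[ 1.83864307e-05, -9.58316551e-01, -2.85708571e-01,
         7.24208003e-02],
       [ 9.99999918e-01, -9.78709151e-05,  3.92629969e-04,
         2.02014499e-04],
       [-4.04226357e-04, -2.85708554e-01,  9.58316471e-01,
        -1.42794389e-01],
       [ 0.00000000e+00,  0.00000000e+00,  0.00000000e+00,
         1.00000000e+00]])}
```

View pics/top0.png

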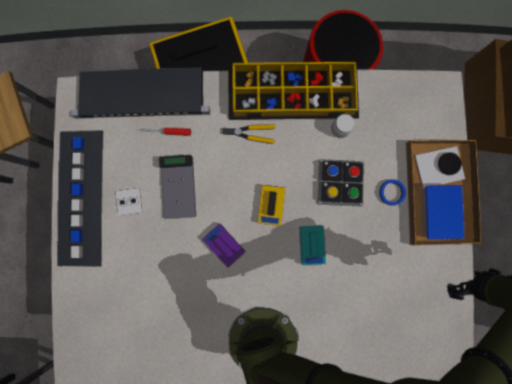

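View pics/side0.png

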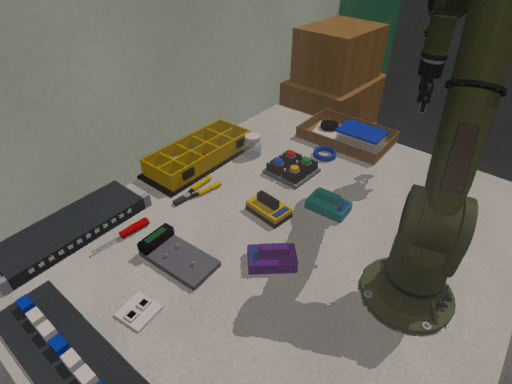

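The top view shows the module at (271,204) with its display toward −x. The dock is at (178,190) with its block toward +x. Console keys are blue (333,171), red (355,171), yellow (333,192) and green (354,192). Next come coarse positions, then close wrist views.

```bash
cat > h.py <<'E'
import numpy as np,cv2
from scipy.spatial.transform import Rotation as Ro
from station import ctrl,get_state,vision,ticket,models
def q(psi): return [0,np.cos(psi/2),np.sin(psi/2),0]
def cam(name,s=None):
    c=vision.camera_info(name);K,D=c['mtx'],c['dist_coeffs']
    if name!='wrist': return K,D,c['R'],c['t']
    T=np.eye(4);T[:3,:3]=Ro.from_quat(np.roll(s['eef_rot'],-1)).as_matrix();T[:3,3]=s['tcp_pos']
    C=np.linalg.inv(T@c['hand_eye']);return K,D,C[:3,:3],C[:3,3]
def p2w(px,z,C):
    K,D,R,t=C
    u=cv2.undistortPoints(np.array(px,float).reshape(-1,1,2),K,D)[:,0]
    d=np.c_[u,np.ones(len(u))]@R; o=-R.T@t
    return o+d*((z-o[2])/d[:,2])[:,None]
def cloud(d,C):
    K,D,R,t=C;v,u=np.mgrid[:384,:512]
    n=cv2.undistortPoints(np.c_[u.ravel(),v.ravel()].astype(float).reshape(-1,1,2),K,D)[:,0]
    P=np.c_[n,np.ones(len(n))]*d.reshape(-1,1)
    return ((P-t)@R).reshape(384,512,3)
def shot(tag):
    s=get_state();im,d=vision.grab_frame('wrist');cv2.imwrite(f'pics/{tag}.png',im)
    C=cam('wrist',s);np.savez(tag+'.npz',im=im,d=d,R=C[2],t=C[3]);return im,d,C
E
python3 - <<'E'
from h import *
C=cam('top')
print(p2w([(271,204),(178,190),(341,183)],0.04,C))
def look(x,y,psi,tag):
    ctrl.movep([x,y,0.25],q(psi)); im,d,C=shot(tag); s=get_state();print(tag,s['time'],s['tcp_pos'])
P=p2w([(341,183),(271,204),(178,190)],0.04,C)
for p,t in zip(P,['con','mod','dock']): look(p[0],p[1],0.0,t)
cv2.imwrite('pics/all.png',cv2.resize(np.hstack([cv2.imread(f'pics/{t}.png')[:, 100:412] for t in ['con','mod','dock']]),None,fx=.85,fy=.85))
E
```

```text
[[ 0.46396627 -0.03265946  0.04      ]
 [ 0.51543786  0.27981322  0.04      ]
 [ 0.53114437 -0.26996183  0.04      ]]
con 1.7583 [ 0.53041073 -0.2714774   0.24985005]
mod 2.7833 [ 0.46473843 -0.03449861  0.24996586]
dock 4.0417 [0.51634506 0.27747193 0.24990934]
```

View pics/all.png

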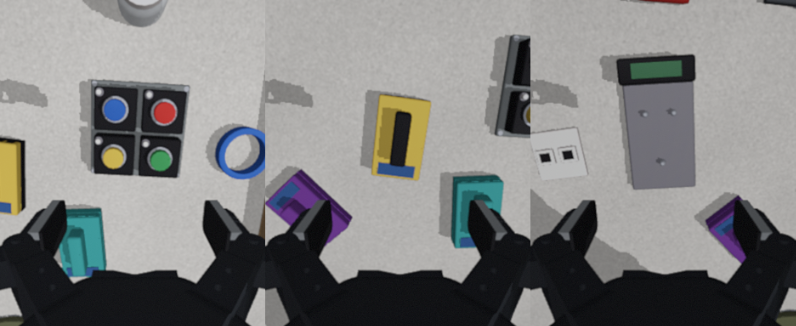

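The wrist views are clear: the console with white pins at the upper left of each key, the module with its ridge, and the dock with three pegs. I'll now fit poses by slicing depth at known heights.

```bash
cat > fit.py <<'E'
from h import *
def slab(P,ok,lo,hi,c,r):
    m=ok&(P[...,2]>lo)&(P[...,2]<hi)&(np.hypot(P[...,0]-c[0],P[...,1]-c[1])<r)
    m=cv2.morphologyEx(m.astype(np.uint8),cv2.MORPH_OPEN,np.ones((2,2),np.uint8))
    n,l,st,ce=cv2.connectedComponentsWithStats(m)
    k=1+np.argmax(st[1:,4]); return P[l==k]
def rect(p):
    (c,(w,h),a)=cv2.minAreaRect((p[:,:2]*1000).astype(np.float32))
    if w<h: w,h,a=h,w,a+90
    return np.array(c)/1000,(round(w,1),round(h,1)),(a+90)%180-90,p[:,2].mean()
def load(t):
    f=np.load(t+'.npz');i=vision.camera_info('wrist')
    C=(i['mtx'],i['dist_coeffs'],f['R'],f['t']);return f['im'],f['d'],C,cloud(f['d'],C)
E
python3 - <<'E'
from fit import *
im,d,C,P=load('mod');c=[.464,-.033]
print('table z',np.median(P[d>0][:,2]))
print('ridge',rect(slab(P,d>0,.056,.07,c,.09)));print('top',rect(slab(P,d>0,.026,.07,c,.1)))
im,d,C,P=load('dock');c=[.515,.28]
print('block',rect(slab(P,d>0,.043,.06,c,.16)));print('plate+block',rect(slab(P,d>0,.013,.06,c,.16)));print('plate',rect(slab(P,d>0,.013,.025,c,.16)))
im,d,C,P=load('con');c=[.53,-.27]
print('blocks',rect(slab(P,d>0,.034,.07,c,.12)))
hsv=cv2.cvtColor(im,cv2.COLOR_BGR2HSV)
for n,(a,b) in dict(blue=(100,130),yellow=(18,35),green=(45,85),red=(0,8)).items():
    m=(hsv[...,0]>=a)&(hsv[...,0]<=b)&(hsv[...,1]>100)&(d>0)
    p=slab(P,m,.05,.064,c,.09);print(n,rect(p),p.mean(0))
E
```

```text
table z 0.0009148560569165233
ridge (array([ 0.47808624, -0.0392308 ]), (115.8, 25.8), -7.444183349609375, np.float64(0.06361969268033173))
top (array([ 0.46080914, -0.03858637]), (150.2, 84.5), -7.469688415527344, np.float64(0.04126409272694993))
block (array([0.61245844, 0.28838052]), (124.2, 49.3), -84.10606336593628, np.float64(0.05067359253322541))
plate+block (array([0.52896149, 0.28393164]), (222.1, 122.8), 3.282271146774292, np.float64(0.02805126193156057))
plate (array([0.50847147, 0.28035358]), (181.1, 112.5), 3.0014500617980957, np.float64(0.02095220096345585))
blocks (array([ 0.57390839, -0.24340826]), (67.9, 67.9), -3.327545166015625, np.float64(0.04565100277976747))
blue (array([ 0.58490985, -0.24812854]), (51.5, 29.9), -22.322715759277344, np.float64(0.05857522930982439)) [ 0.57692652 -0.24506213  0.05857523]
yellow (array([ 0.54547107, -0.24712164]), (121.6, 29.9), -9.332313537597656, np.float64(0.056724734031037845)) [ 0.50619924 -0.24091271  0.05672473]
green (array([ 0.54016602, -0.29150421]), (129.7, 28.6), 27.600772857666016, np.float64(0.05748302945057953)) [ 0.50205694 -0.31152406  0.05748303]
red (array([ 0.57852142, -0.29856454]), (66.9, 28.3), 70.46946716308594, np.float64(0.057329158303527195)) [ 0.57272111 -0.31554664  0.05732916]
```

```bash
cat >> fit.py <<'E'
def face(P,d,C,lo,hi,c,r,z,extra=True,k=3):
    m=extra&(d>0)&(P[...,2]>lo)&(P[...,2]<hi)&(np.hypot(P[...,0]-c[0],P[...,1]-c[1])<r)
    m=cv2.morphologyEx(m.astype(np.uint8),cv2.MORPH_OPEN,np.ones((k,k),np.uint8))
    n,l,st,ce=cv2.connectedComponentsWithStats(m,connectivity=4)
    j=1+np.argmax(st[1:,4]);v,u=np.nonzero(l==j)
    p=p2w(np.c_[u,v],z,C); R=rect(p); return R[0].round(4),R[1],round(R[2],2),st[j,4],p[:,:2].mean(0).round(4),P[l==j][:,2].mean().round(4)
E
python3 - <<'E'
from fit import *
im,d,C,P=load('mod');c=[.464,-.033];hsv=cv2.cvtColor(im,cv2.COLOR_BGR2HSV)
print('ridge',face(P,d,C,.056,.07,c,.09,.064,hsv[...,2]<70,5));print('top',face(P,d,C,.026,.042,c,.1,.034,hsv[...,1]>100));print('top+',face(P,d,C,.026,.042,c,.1,.034))
im,d,C,P=load('dock');c=[.515,.28]
print('block',face(P,d,C,.043,.06,c,.16,.05,k=5));print('plate',face(P,d,C,.013,.027,c,.16,.02,k=5))
m=(d>0)&(P[...,2]>.026)&(P[...,2]<.04)&(np.hypot(P[...,0]-.52,P[...,1]-.28)<.07)
n,l,st,ce=cv2.connectedComponentsWithStats(m.astype(np.uint8))
for i in range(1,n): print('peg',st[i,4],ce[i].round(1),p2w(ce[i],.03,C)[0].round(4))
im,d,C,P=load('con');c=[.53,-.27];hsv=cv2.cvtColor(im,cv2.COLOR_BGR2HSV)
for n,(a,b) in dict(blue=(100,130),yellow=(18,35),green=(45,85),red=(0,8)).items():
    m=(hsv[...,0]>=a)&(hsv[...,0]<=b)&(hsv[...,1]>100)
    print(n,face(P,d,C,.05,.064,c,.09,.056,m))
cv2.imwrite('pics/crop.png',np.hstack([cv2.resize(load('dock')[0][60:230,180:320],None,fx=2.8,fy=3,interpolation=2),cv2.resize(load('mod')[0][90:230,200:320],None,fx=3.2,fy=3.643,interpolation=2)]))
E
```

```text
ridge (array([ 0.4705, -0.0351]), (78.6, 21.5), -7.59, np.int32(1089), array([ 0.4715, -0.0354]), np.float64(0.0638))
top (array([ 0.4655, -0.0347]), (127.8, 78.1), -7.57, np.int32(3627), array([ 0.479 , -0.0358]), np.float64(0.0339))
top+ (array([ 0.4652, -0.0352]), (129.0, 79.5), -7.52, np.int32(4409), array([ 0.4686, -0.0352]), np.float64(0.0341))
block (array([0.6176, 0.2895]), (108.1, 36.4), -86.97, np.int32(2976), array([0.618 , 0.2893]), np.float64(0.0502))
plate (array([0.5142, 0.2831]), (171.8, 109.3), 3.05, np.int32(9502), array([0.5194, 0.283 ]), np.float64(0.02))
peg 44 [268.4 131.9] [0.558  0.2636 0.03  ]
peg 45 [234.9 133.9] [0.5556 0.3072 0.03  ]
peg 40 [255.2 191. ] [0.4776 0.2811 0.03  ]
blue (array([ 0.5777, -0.2434]), (30.3, 28.5), 89.81, np.int32(496), array([ 0.5781, -0.2436]), np.float64(0.0559))
yellow (array([ 0.5068, -0.2391]), (30.7, 29.5), -0.94, np.int32(447), array([ 0.5074, -0.2396]), np.float64(0.0558))
green (array([ 0.5027, -0.3103]), (30.9, 28.4), 1.03, np.int32(428), array([ 0.5029, -0.3105]), np.float64(0.0558))
red (array([ 0.5735, -0.3148]), (28.0, 27.6), -88.75, np.int32(461), array([ 0.5738, -0.3144]), np.float64(0.056))
```

View pics/crop.png

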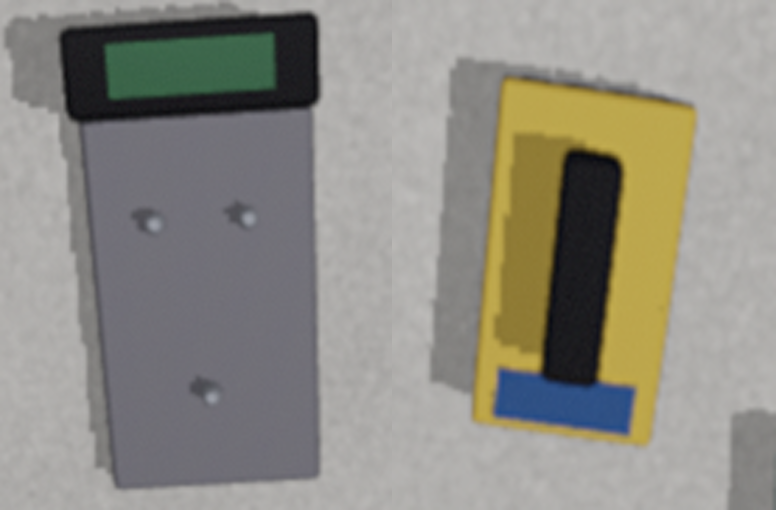

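Dock seat: (0.5172, 0.2833), yaw 3.05°, with the pegs and the plate in agreement. Module: (0.4653, −0.0351), yaw −7.55°. Now the grasp and lift.

```bash
python3 - <<'E'
from h import *
r=np.radians
def st(t): s=get_state();print(t,round(s['time'],2),np.round(s['tcp_pos'],4),'w',round(s['width'],4),'f',np.round(s['contact_force'],1),round(float(s['gripper_force']),1));return s
a=r(-7.55);g=np.array([.4653+.005*np.cos(a),-.0351+.005*np.sin(a)])
ctrl.ungrasp()
ctrl.movep([*g,.12],q(a));ctrl.pause(.3);st('above')
ctrl.movel([*g,.037],max_speed=.08);ctrl.pause(.4);st('at')
ctrl.close_gripper(60);ctrl.pause(.3);st('closed')
ctrl.movel([*g,.15],max_speed=.1);ctrl.pause(.3);st('lift')
b=r(3.05);e=np.array([.5172+.005*np.cos(b),.2833+.005*np.sin(b)])
ctrl.movep([*e,.15],q(b));ctrl.pause(.5);st('over')
im,d,C=shot('carry')
im2,_=vision.grab_frame('side');cv2.imwrite('pics/sidec.png',np.hstack([cv2.resize(im2[180:320,80:280],(400,280)),im[:280,100:450]]))
E
```

```text
above 5.86 [ 0.4706 -0.035   0.1201] w 0.0854 f [ 0.6  0.2 -0. ] 0.0
at 7.45 [ 0.4704 -0.0358  0.0372] w 0.085 f [-0.1 -0.1  0.7] 0.0
closed 8.34 [ 0.4704 -0.0356  0.0371] w 0.0229 f [-0.5  1.9  4.5] 59.3
lift 9.93 [ 0.4701 -0.0357  0.1497] w 0.0234 f [ 0.2 -0.2 -5.3] 59.0
over 11.65 [0.5223 0.2833 0.1501] w 0.0232 f [-0.1 -0.1 -6.2] 59.1
```

View pics/sidec.png

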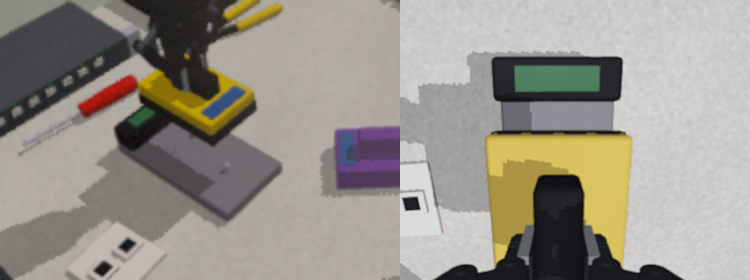

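The module hangs level and aligned above the dock. Next I check its front edge in the hand, then lower it in stages.

```bash
python3 - <<'E'
from fit import *
im,d,C,P=load('carry');hsv=cv2.cvtColor(im,cv2.COLOR_BGR2HSV)
m=((hsv[...,0]>15)&(hsv[...,0]<35)&(hsv[...,1]>90)&(P[...,2]>.137)&(P[...,2]<.155)).astype(np.uint8)
n,l,s_,_=cv2.connectedComponentsWithStats(m);m=l==1+np.argmax(s_[1:,4])
v,u=np.nonzero(m);p=p2w(np.c_[u,v],.147,C)[:,:2];b=np.radians(3.05)
rel=(p-[.5172,.2833])@np.array([[np.cos(b),-np.sin(b)],[np.sin(b),np.cos(b)]])*1000
print('z',P[m][:,2].mean(),'front',np.percentile(rel[:,0],[98,99.5,100]))
q_=rel[rel[:,0]>10];print('y',np.percentile(q_[:,1],[0,.5,99.5,100]))
for lo in (-30,-10,10,30): k=rel[(rel[:,1]>lo-3)&(rel[:,1]<lo+3)];print(lo,k[:,0].max())
b=np.radians(3.05);e=np.array([.5172+.005*np.cos(b),.2833+.005*np.sin(b)])
for z,v in ((.08,.1),(.069,.04),(.0625,.02)):
    ctrl.movel([*e,z],frame=None,max_speed=v);ctrl.pause(.3)
    s=get_state();print(z,round(s['time'],2),np.round(s['tcp_pos'],4),np.round(s['contact_force'],1),np.round(s['wrist_torque'],2))
    if s['contact_force'][2]>15: break
E
```

```text
z 0.14682988420528387 front [63.63168345 64.18502442 65.2288335 ]
y [-39.58367838 -39.22669946  37.96105416  38.38130565]
-30 64.68574829685767
-10 64.12900322646452
10 64.14027600408373
30 65.22883350076093
0.08 12.9 [0.5224 0.2836 0.0805] [ 0.7  0.6 -6. ] [ 0.03 -0.07  0.06]
0.069 13.62 [0.5223 0.2836 0.0691] [-0.4 -0.1 -5.7] [-0.02 -0.06  0.04]
0.0625 14.4 [0.5223 0.2836 0.0626] [-0.1 -0.  -5.2] [ 0.02 -0.03 -0.01]
```

The pegs are engaged without resistance, so I go on to the plate.

```bash
python3 - <<'E'
from fit import *
b=np.radians(3.05);e=np.array([.5172+.005*np.cos(b),.2833+.005*np.sin(b)])
for z in (.059,.0575,.0565,.056,.0555):
    ctrl.movel([*e,z],max_speed=.015);ctrl.pause(.25)
    s=get_state();print(z,round(s['time'],2),np.round(s['tcp_pos'],4),np.round(s['contact_force'],1))
    if s['contact_force'][2]>4: break
ctrl.ungrasp();ctrl.pause(.3)
p=get_state()['tcp_pos'];ctrl.movel([p[0],p[1],.15],max_speed=.12)
ctrl.movep([.5172-.02,.2833,.25],q(b));ctrl.pause(.4)
im,d,C=shot('seated');P=cloud(d,C);c=[.517,.283]
hsv=cv2.cvtColor(im,cv2.COLOR_BGR2HSV)
print('top',face(P,d,C,.046,.062,c,.12,.054,hsv[...,1]>80));print('ridge',face(P,d,C,.076,.09,c,.09,.084,hsv[...,2]<70,5))
m=(hsv[...,1]>100)&(hsv[...,0]>15)&(hsv[...,0]<35)&(P[...,2]>.045)&(P[...,2]<.065)
A=P[m];co=np.linalg.lstsq(np.c_[A[:,:2]-c,np.ones(len(A))],A[:,2],rcond=None)[0];print('tilt,z',co)
cv2.imwrite('pics/seatv.png',im)
print(get_state()['time'],get_state()['contact_force'])
E
```

```text
0.059 15.03 [0.5222 0.2836 0.0591] [ 0.1  0.2 -5.8]
0.0575 15.53 [0.5222 0.2836 0.0575] [-0.1  0.5 -5.5]
0.0565 16.03 [0.5223 0.2837 0.0572] [-3.2 -2.   6. ]
top (array([0.5173, 0.2827]), (127.9, 79.1), 3.12, np.int32(4346), array([0.5309, 0.2835]), np.float64(0.054))
ridge (array([0.5219, 0.2836]), (76.9, 22.0), 3.04, np.int32(1314), array([0.5236, 0.2839]), np.float64(0.0838))
tilt,z [ 0.00131209 -0.00182321  0.05398424]
18.8333 [ 0.17053966 -0.34843556  0.62537015]
```

View pics/seatv.png

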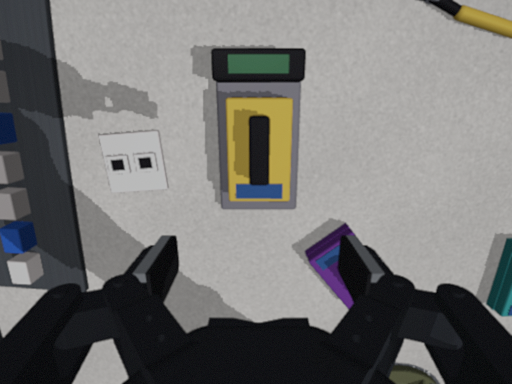

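The module is fully seated: top at 0.054, flat, within 1 mm. Now the keys, with shut fingers and force feedback.

```bash
python3 - <<'E'
from fit import *
a=np.radians(-3.5)
ctrl.close_gripper(30)
for n,k in dict(blue=(.578,-.2435),yellow=(.507,-.2393),green=(.5028,-.3104)).items():
    ctrl.movep([*k,.12],q(a));ctrl.pause(.3)
    ctrl.movel([*k,.062],max_speed=.1);ctrl.pause(.2)
    f0=get_state()['contact_force'][2]
    for z in (.052,.0495,.048,.047,.046,.045,.044):
        ctrl.movel([*k,z],max_speed=.03);ctrl.pause(.2)
        s=get_state();f=s['contact_force'][2]-f0;print(n,z,round(s['time'],2),np.round(s['tcp_pos'],4),round(f,1))
        if f>8: break
    ctrl.movel([*k,.12],max_speed=.12)
ctrl.movep([.51,-.275,.25],q(0));ctrl.pause(.4)
im,d,C=shot('after');print(get_state()['time'],get_state()['contact_force'])
cv2.imwrite('pics/afterc.png',np.hstack([cv2.resize(x[60:230,180:320],None,fx=2.7,fy=2.7,interpolation=2) for x in (load('con')[0],im)]))
E
```

```text
blue 0.052 23.49 [ 0.5785 -0.2436  0.0523] 2.6
blue 0.0495 23.94 [ 0.5783 -0.2436  0.0497] 4.4
blue 0.048 24.39 [ 0.5783 -0.2436  0.0482] 4.2
blue 0.047 24.84 [ 0.5783 -0.2436  0.048 ] 11.9
yellow 0.052 27.9 [ 0.5074 -0.2395  0.0522] 4.0
yellow 0.0495 28.35 [ 0.5073 -0.2394  0.0497] 4.2
yellow 0.048 28.8 [ 0.5073 -0.2394  0.0481] 5.9
yellow 0.047 29.25 [ 0.5074 -0.2394  0.048 ] 13.5
green 0.052 32.31 [ 0.5032 -0.3107  0.0523] 1.8
green 0.0495 32.76 [ 0.5031 -0.3105  0.0497] 2.0
green 0.048 33.21 [ 0.5031 -0.3105  0.0482] 3.3
green 0.047 33.66 [ 0.5031 -0.3106  0.048 ] 11.5
35.4667 [ 0.39912488 -0.03818938  1.33435001]
```

View pics/afterc.png

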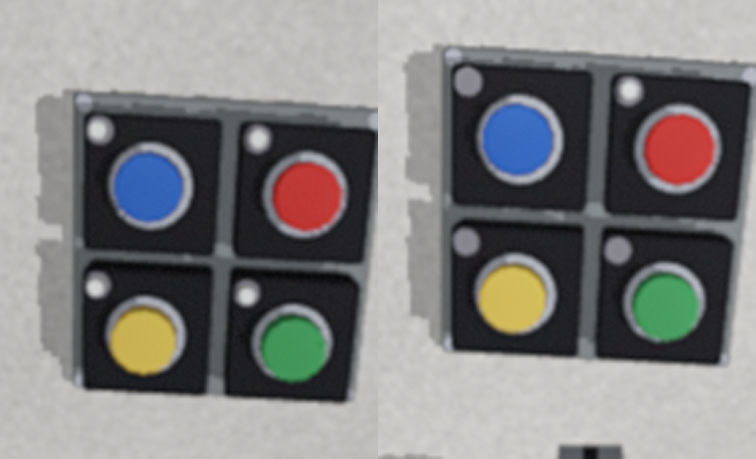

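Before/after crops: the blue, yellow and green pins are flush (grey), the red pin is still up (bright), and all keys are up.

```bash
python3 -c "
from station import ticket
print(ticket.close_job())"
```

```text
the job is handed in; nothing more can be done
None
```

The job is handed in: the yellow module is fully seated on the dock and the blue, yellow and green keys were pressed in that order and sprang back; red was never pressed, and the clock read about 35.5 s. No verdict came back from the hand-in.

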